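Pointing check before a titration run

TASK

Do the pointing check on the titrator, then start it: hold the fingertips still just above the cap of the waste bottle - the one big bottle in the rack - about two centimetres clear of it, for two seconds, then in the same way just above the stopper of the sample port in the middle of the titration cell's lid. After that press the round start key on the titrator's front panel all the way down and let it come up again. Do not touch the cell or any screw-cap bottle, do not press the square stop key, and leave everything else standing where it is.

Things in the scene. Friction and masses are not known exactly. Their poses are not given: they have to be found in the camera images.
- waste_cap (a point): centre of the top of the waste bottle's screw cap (cap 53 mm across, 24 mm high), about 157 mm above the work surface; z up. The waste bottle is the only big one in the rack and may stand in any of its occupied places; the nearest bottles stand 80 mm off, centre to centre, and are 38 mm lower. The equally big bottles outside the rack are not it.
- port_top (a point): centre of the top of the round dark rubber stopper (22 mm across, 16 mm above the lid) in the middle of the titration cell's white lid (82 mm across), about 242 mm above the work surface; z up. Behind it (29 mm, along the titrator's x) a black electrode head stands 6 mm higher than the stopper, and 125 mm off a burette (34 mm across) 11 mm higher; four lower fittings around it.
- cell: the titration cell (glass jar 72 mm across with the white lid), fixed to the titrator; origin at the centre of the jar's underside, 100 mm below port_top; z up, x toward the titrator's back. Never to be touched.
- start_key_top (a point): centre of the top face of the start key: the round plain grey key, 30 mm across, at the lower right of the titrator's sloping panel seen from the robot, 10 mm proud of it. Its z is the panel's outward normal, 24 degrees off vertical toward the titrator's front; x runs up the panel, y to the left. It moves with the key, which may be pressed straight down or along its normal.
- start_key (a joint): travel of the start key into the panel in m, 0 = up, 0.004 = fully down; sprung, about 1.5 N to start and 4.2 N fully down; springs back when let go.
- stop_key_top (a point): centre of the top face of the stop key: square, 26 mm, same grey and height as the start key, 55 mm to its left (in its +y) as seen from the front. Not to be pressed.
- stop_key (a joint): travel of the stop key in m, 0 = up, 0.004 = fully down; same spring.
- titrator: the titrator: ivory desktop case 333 mm deep (x), 260 mm wide (y), fixed; origin on the work surface under its middle; x toward its back, front towards the robot. Front edge 55 mm high at x = -168 mm, sloping panel up to 130 mm at x = 0, flat top from there to x = 165 mm. It and the rack change sides.
- rack: clear two-tier acrylic bottle rack, 178 mm (x) by 262 mm (y), 60 mm high, fixed, six places in two rows of three, 80 mm pitch, five of them occupied; origin on the work surface, 25 mm behind its middle, x toward its back.
- small_bottle_1: one of four 100 ml screw-cap glass bottles in the rack, round, 56 mm across and 105 mm high with its cap (40 mm across), loose; origin at the centre of its underside. To be left alone.
- small_bottle_2: one of four 100 ml screw-cap glass bottles in the rack, round, 56 mm across and 105 mm high with its cap (40 mm across), loose; origin at the centre of its underside. To be left alone.
- small_bottle_3: one of four 100 ml screw-cap glass bottles in the rack, round, 56 mm across and 105 mm high with its cap (40 mm across), loose; origin at the centre of its underside. To be left alone.
- small_bottle_4: one of four 100 ml screw-cap glass bottles in the rack, round, 56 mm across and 105 mm high with its cap (40 mm across), loose; origin at the centre of its underside. To be left alone.
- waste_bottle: the waste bottle: round clear 250 ml glass, 70 mm across, 143 mm high with its cap, loose, upright, about 0.26 kg; origin at the centre of its underside, 143 mm below waste_cap. Not to be touched.
- bench_bottle: 250 ml clear glass bottle, 70 mm across, 143 mm high, on the bench outside the rack, loose; origin at the centre of its underside. To be left alone.
- amber_bottle: 250 ml brown glass bottle, 70 mm across, 143 mm high, on the bench outside the rack, loose; origin at the centre of its underside. To be left alone.
- beaker: empty frosted plastic beaker, 72 mm across at the rim, 92 mm high, loose on the bench; origin at the centre of its underside. To be left alone.
- syringe_carton: dark carton 180 mm (x) by 40 mm by 28 mm high lying on the bench at the robot's right, loose; origin at the centre of its underside. To be left alone.

How it is judged (in metres and radians):
On the way, in this order (a step that is already met when the one before it is completed fails the run):
1. the fingertips are held just above the waste bottle's cap (horizontal distance between the grasp point and waste_cap below 0.025 m and z of the grasp point in the frame of waste_cap between 0.012 and 0.075 m), for 1.5 s.
2. the fingertips are held just above the sample port's stopper (horizontal distance between the grasp point and port_top below 0.025 m and z of the grasp point in the frame of port_top between 0.012 and 0.075 m), for 1.5 s.
3. the start key is pressed all the way down (value of joint start_key above 0.0033 m), for 0.05 s.
At the end, for the whole second after the job is handed in: After both pointings (grasp point, some 19 mm behind the fingertips, within 25 mm sideways of the centre and 12 to 75 mm above the top, for 1.5 s) and a full press (3.3 mm), the start key is up (0.8 mm), the stop key up, the waste bottle upright within 6 mm and all else within 12 mm of its place (value of joint each of start_key, stop_key below 0.0008 m and distance of waste_cap from where it was at the start of the episode below 0.006 m and angle between waste_bottle's own z axis and vertical below 0.05 rad and linear speed of waste_bottle below 0.02 m/s and distance of each of small_bottle_1, small_bottle_2, small_bottle_3, small_bottle_4, bench_bottle, amber_bottle, beaker, syringe_carton from where it was at the start of the episode below 0.012 m and angle between each of small_bottle_1, small_bottle_2, small_bottle_3, small_bottle_4, bench_bottle, amber_bottle, beaker, syringe_carton's own z axis and vertical below 0.08 rad); the robot touches nothing.
It fails at once if the robot touches the waste bottle (contact force between any of the fingers, the arm and waste_bottle above 0.5 N).
It fails at once if the robot touches the titration cell (contact force between any of the fingers, the arm and cell above 0.5 N).
It fails at once if the robot touches another bottle (contact force between any of the fingers, the arm and small_bottle_1 above 0.5 N or contact force between any of the fingers, the arm and small_bottle_2 above 0.5 N or contact force between any of the fingers, the arm and small_bottle_3 above 0.5 N or contact force between any of the fingers, the arm and small_bottle_4 above 0.5 N or contact force between any of the fingers, the arm and bench_bottle above 0.5 N or contact force between any of the fingers, the arm and amber_bottle above 0.5 N).
It fails at once if the stop key is pressed (value of joint stop_key above 0.002 m).
It fails at once if a bystander is pushed, lifted or tipped (distance of any of small_bottle_1, small_bottle_2, small_bottle_3, small_bottle_4, bench_bottle, amber_bottle, beaker, syringe_carton from where it was at the start of the episode above 0.015 m or angle between any of small_bottle_1, small_bottle_2, small_bottle_3, small_bottle_4, bench_bottle, amber_bottle, beaker, syringe_carton's own z axis and vertical above 0.25 rad).
It also fails if it takes over 67 s, if anything falls off the work surface, if the arm or the gripper's body presses on something with over 40 N, if the wrist force passes 120 N, or if a joint passes its speed limit or range.

ROBOT

A 6-joint arm with a two-finger parallel gripper is mounted at the origin on the work surface. World frame = base frame: x ahead of the robot, y to its left, z up, the work surface at z = 0. Lengths are in mm, angles in rad, forces in N, time in s.
With the tool pointing down it reaches from about 275 to 750 mm from the base axis. Payload 10.2 kg.
Tool frame: the origin (TCP) lies at the very end of the fingers, on their centre line; the grasp point (between the pads) lies 19 mm behind it; z points along the fingers, y is the line along which they close (so a half turn about z gives the same grasp; the last joint's range is limited). The gripper opens to 85 mm and grips with 20 to 120 N. Pads are 22 mm wide; open, the fingers measure 114 mm over their backs; the gripper's body (76 mm by 85 mm) begins 54 mm behind the grasp point. The pads swing forward as they close: fully open they stand 13 mm farther back than shut.
Start: joints at [-1.35, 0.313, 1.498, -0, 1.331, -0.223], TCP at [225.41, -474.153, 231.294] pointing down, gripper open.
Joint ranges: [-2.94, 2.94], [-0.97, 2.17], [0.19, 2.56], [-1.23, 4.37], [0.02, 3.11], [-2.88, 2.88]. Speed limits (rad/s): [2.39, 2.39, 3.01, 3.14, 3.14, 3.14].

INTERFACE

Orientations are given as a unit quaternion [w, x, y, z].
In Python, from rig import monitor, eyes, job gives the robot as it stands. The module is installed in compiled form; this text tells all that it offers.
- The arm moves only by the tool send_rows, never from a script. Its argument "targets" is one flat list of numbers, 7 for each row, row after row: the turn, a rotation vector about the tool's x, y, z in degrees, then the shift along the tool's x, y, z in units of 60 mm (1.0 is 60 mm), then the opening, from -1 (shut) to 1 (fully open), so that 0 is half open. A call has 1 to 5 rows; each row shifts and turns the commanded pose from where the row before left it, along the tool's axes as they then stand; what a row does not reach is not made up. A row lasts 1/8 s, in which the tool goes at most 62.5 mm and 10.7 degrees, less where a joint would pass 70% of its speed; a pose out of reach is approached as far as the arm can. A call is refused whole if a number of a shift passes 1 or a number of a turn 10.7, either way. A call with a gripper value outside its range is refused whole. The fingers move at their own pace and stop on an object; "newtons" is the grip in N (left out, the last holds). Time passes only in rows, so rows that do not move let the fingers close. It gives the time, the measured TCP pose, the force, the opening and the grip force at its end, in the units of the state.
- monitor.sense(): the state, without advancing time (a new reading comes with each control period).
- eyes.capture(name): name is "scene" or "top" or "wrist"; returns a dict with "img" (420x560x3 uint8, red, green, blue), "K" (3x3 intrinsics, pixels), "distortion" ([k1, k2, p1, p2, k3] as OpenCV has them; the pictures are not rectified), "R" (3x3) and "t" (3): a world point X has camera coordinates R X + t. Camera axes: x right, y down, z forward; pixel columns grow to the right and rows downward; lengths in mm; the calibration is good to about 2 mm. A picture is of the moment at which its call begins. There is no depth.
- job.finish_job(): hands the job in; it is judged then, once.
The state is a dict: "time_s": time; "joints": joint angles; "dq": joint speeds; "tau": joint torques, N m; "eef_pos": TCP position; "ee_rot": TCP orientation; "force": force on the tool from outside, world axes, zero at the start; "wrist_torque": the same for the moment, N m; "grip_width": opening from 0.0 (shut) to 1.0 (fully open); "grip_force": force on a finger pad.
Only numpy, scipy, OpenCV 4.12 (cv2) and the standard library are available. Lean on these libraries where they do the work, as an engineer would, in place of code of your own. Each camera call takes 0.05 s, during which the arm holds its last target. There are 200 camera calls.

## Working session

There is one attempt and no reset: what is moved stays moved. The work goes in short steps, Python scripts to look and compute and a tool call to move; the robot and the scene stay as the last step left them, time stands still between calls to the robot, and variables do not carry over. Pictures are saved under pics/ and viewed, at most 10 in all, crops included, and the job is handed in when it is done.

Besides the shell and the picture viewer there is one more tool, called after "Request:" as name(argument=value, ...), one argument or row to a line, values as JSON. send_rows: Moves the arm, as the interface text tells. Its arguments: {"type":"object","properties":{"targets":{"type":"array","items":{"type":"number"}},"newtons":{"type":"number"}},"required":["targets"]}

```bash
mkdir -p pics
python3 - <<'E'
from rig import monitor, eyes
import cv2,pickle
d={}
for n in("scene","top"):
    c=eyes.capture(n);d[n]=c
    cv2.imwrite(f"pics/{n}0.png",c["img"][:,:,::-1]);print(n,c["K"],c["distortion"],c["R"],c["t"])
pickle.dump(d,open("c0.pkl","wb"))
s=monitor.sense();print(s)
E
```

```text
scene [[382.08891246   0.         278.86385804]
 [  0.         382.08891246 206.35434993]
 [  0.           0.           1.        ]] [-0.02387583  0.          0.          0.          0.        ] [[-0.8246932   0.56556678  0.00391582]
 [ 0.31289684  0.46200279 -0.82984877]
 [-0.47114402 -0.6831454  -0.55797462]] [ 434.69166898  -15.76989568 1597.65224656]
top [[405.21111827   0.         276.81371481]
 [  0.         405.21111827 207.67796616]
 [  0.           0.           1.        ]] [-0.07189665  0.          0.          0.          0.        ] [[ 0.02923684 -0.99947518 -0.01394879]
 [-0.99790128 -0.0283785  -0.058204  ]
 [ 0.05777761  0.01562122 -0.99820726]] [  -9.48029632  522.88604982 1262.90245697]
{'time_s': 0.1, 'joints': array([-1.35039389e+00,  3.13393643e-01,  1.49835041e+00, -3.10950643e-05,
        1.33103896e+00, -2.23399309e-01]), 'dq': array([ 5.44799382e-04, -9.77611791e-04, -1.50688765e-03,  6.49408452e-05,
       -3.47405466e-04, -1.43945280e-03]), 'tau': array([ 2.52999627e-03, -4.12896538e+01, -2.60141981e+01, -2.37222812e-04,
        3.01412452e-03, -1.26613438e-05]), 'eef_pos': array([ 225.3514278 , -473.91215026,  230.79654909]), 'ee_rot': array([-5.95203452e-04,  9.75479872e-01,  2.20087858e-01, -1.42087474e-05]), 'force': array([-0.25660835,  0.08254941,  0.08939297]), 'wrist_torque': array([ 0.0078288 , -0.0097579 , -0.07811753]), 'grip_force': 0.0, 'grip_width': 0.9977734903906291}
```

View pics/scene0.png

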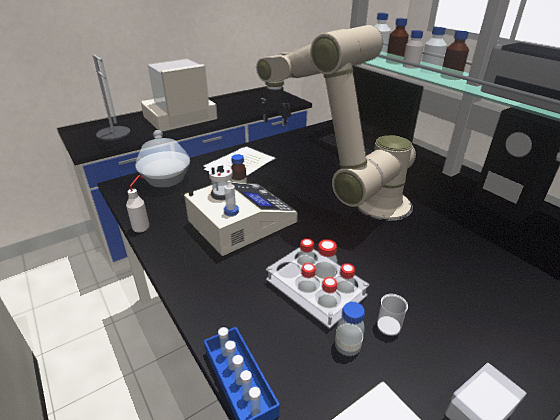

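View pics/top0.png

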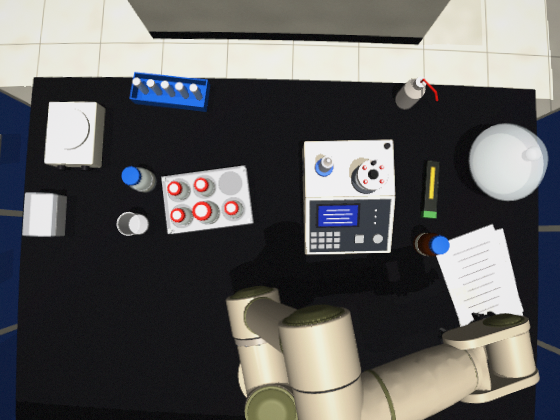

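The scene view shows the rack in the centre, with the titrator behind it and to its left. In the top view the big red waste cap is at about (202,210), the port stopper at (373,174), the start key at (378,239) and the stop key at (359,239). Next I'll refine these with masks and cast rays.

```bash
cat > h.py <<'E'
import cv2,numpy as np
def ray(c,p):
    u=cv2.undistortPoints(np.array([[p]],float),c["K"],np.array(c["distortion"]))[0,0]
    R=np.array(c["R"]);o=-R.T@np.array(c["t"]);d=R.T@np.array([*u,1.]);return o,d/np.linalg.norm(d)
def plane(c,p,z):
    o,d=ray(c,p);return o+d*(z-o[2])/d[2]
def proj(c,X):
    r,_=cv2.Rodrigues(np.array(c["R"]));return cv2.projectPoints(np.array(X,float).reshape(-1,3),r,np.array(c["t"],float),c["K"],np.array(c["distortion"]))[0][:,0]
def blobs(m,a=15):
    n,l,s,ce=cv2.connectedComponentsWithStats(m.astype(np.uint8));return [(s[i].tolist(),ce[i].round(1).tolist()) for i in range(1,n) if s[i][4]>=a]
E
python3 - <<'E'
import pickle;from h import *
d=pickle.load(open("c0.pkl","rb"))
c=d["top"];im=c["img"].astype(int)
red=(im[...,0]>130)&(im[...,1]<80)&(im[...,2]<80)
for n in d:
    i=d[n]["img"].astype(int);m=(i[...,0]>120)&(i[...,1]<90)&(i[...,2]<90)
    print(n,blobs(m,12))
for nm,p,z in(("waste",(202,210),157),("port",(373,174),242),("start",(378,239),80),("stop",(359,239),80)):
    X=plane(c,p,z);print(nm,X.round(1),proj(d["scene"],X).round(1))
t=c["img"][130:260,295:400,::-1];t=cv2.resize(t,None,fx=4.4,fy=4.4,interpolation=2)
w=c["img"][160:240,155:260,::-1];w=cv2.resize(w,None,fx=3,fy=3,interpolation=2)
cv=np.zeros((572,790,3),np.uint8);cv[:t.shape[0],:t.shape[1]]=t;cv[:w.shape[0],470:470+w.shape[1]]=w
s=d["scene"]["img"][155:255,180:305,::-1];s=cv2.resize(s,None,fx=2.5,fy=2.5,interpolation=2);cv[250:250+s.shape[0],470:470+s.shape[1]]=s
cv2.imwrite("pics/crop.png",cv)
E
```

```text
scene [([130, 175, 10, 15, 22], [134.1, 181.0]), ([300, 239, 14, 13, 58], [307.3, 244.7]), ([318, 239, 19, 14, 92], [327.7, 245.8]), ([302, 263, 14, 15, 81], [308.1, 270.7]), ([341, 263, 14, 16, 84], [347.9, 270.6]), ([322, 277, 16, 16, 78], [330.3, 284.6])]
top [([423, 79, 15, 22, 54], [432.4, 90.0]), ([194, 178, 15, 14, 77], [201.6, 185.3]), ([168, 182, 14, 14, 79], [175.5, 188.4]), ([225, 201, 14, 14, 74], [232.0, 207.8]), ([192, 202, 20, 19, 142], [202.3, 210.7]), ([171, 208, 14, 14, 78], [178.3, 214.6])]
waste [502.2 213.9 157. ] [[327.  243.6]]
port [ 604.9 -246.3  242. ] [[221.4 166.3]]
start [ 434.2 -300.1   80. ] [[256.1 185.5]]
stop [ 432.6 -243.2   80. ] [[263.9 191.4]]
```

View pics/crop.png

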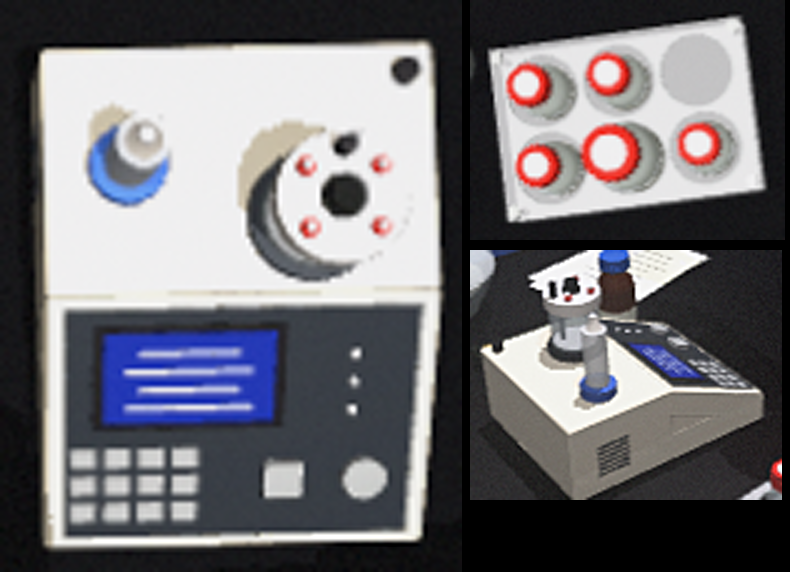

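Request:
send_rows(
  targets=[0,0,0,0,0,-0.5,-1,0,0,0,0,0,-0.8,-1,0,0,0,0,0,-0.6,-1,0,0,0,0.3,-0.28,0,-1,0,0,0,0.6,-0.56,0,-1],
)

```text
time_s: 0.72
eef_pos: [252.4, -405.2, 344.7]
ee_rot: [-0.0, 0.976, 0.219, -0.0]
force: [1.2, 0.1, 0.7]
grip_width: -0.004
grip_force: 0.0
```

Request:
send_rows(
  targets=[0,0,0,0.6,-0.56,0,-1,0,0,0,0.6,-0.56,0,-1,0,0,0,0.6,-0.56,0,-1,0,0,0,0.6,-0.56,0,-1,0,0,0,0.6,-0.56,0,-1],
)

```text
time_s: 1.35
eef_pos: [343.2, -174.8, 345.1]
ee_rot: [-0.0, 0.976, 0.22, -0.0]
force: [1.6, 1.0, -0.4]
grip_width: -0.004
grip_force: 0.0
```

Request:
send_rows(
  targets=[0,0,0,0.6,-0.56,0,-1,0,0,0,0.6,-0.56,0,-1,0,0,0,0.6,-0.56,0,-1,0,0,0,0.6,-0.56,0,-1,0,0,0,0.6,-0.56,0,-1],
)

```text
time_s: 1.98
eef_pos: [433.7, 54.3, 345.1]
ee_rot: [0.0, 0.975, 0.22, -0.0]
force: [0.4, -0.4, -0.2]
grip_width: 0.001
grip_force: 0.0
```

Request:
send_rows(
  targets=[0,0,0,0.6,-0.56,0,-1,0,0,0,0.6,-0.56,0,-1,0,0,0,0.3,-0.2,0,-1,0,0,0,0,0,0,-1,0,0,0,0,0,0,-1],
)

```text
time_s: 2.6
eef_pos: [480.4, 162.1, 345.2]
ee_rot: [0.0, 0.976, 0.22, -0.0]
force: [0.4, 0.1, -0.7]
grip_width: 0.003
grip_force: 0.0
```

Run:
```python
from rig import monitor, eyes
from h import *;import pickle
c=eyes.capture("wrist");pickle.dump(c,open("w1.pkl","wb"));s=monitor.sense();print(s["eef_pos"].round(1))
cv2.imwrite("pics/w1.png",c["img"][:,:,::-1])
i=c["img"].astype(int);m=(i[...,0]>120)&(i[...,1]<90)&(i[...,2]<90)
print(proj(c,[502,213.9,157]).round(1));
for b in blobs(m,50):print(b,plane(c,b[1],157).round(1))
top=pickle.load(open("c0.pkl","rb"))["top"]
print("waste",plane(top,(202.2,210.5),157).round(1),"front",plane(top,(349,253.5),55).round(1))
```

```text
[480.4 162.  345.4]
[[238.4 139.1]]
([159, 3, 45, 48, 874], [181.2, 26.4]) [565.9 293.5 157. ]
([242, 27, 45, 48, 870], [263.8, 50.3]) [577.3 224.3 157. ]
([141, 89, 44, 44, 749], [163.3, 110.8]) [496.7 282.1 157. ]
([207, 105, 63, 63, 1664], [238.0, 135.6]) [504.6 215.4 157. ]
([299, 134, 42, 43, 742], [319.1, 155.1]) [519.5 144.4 157. ]
waste [500.8 213.2 157. ] front [ 387.5 -218.3   55. ]
```

View pics/w1.png

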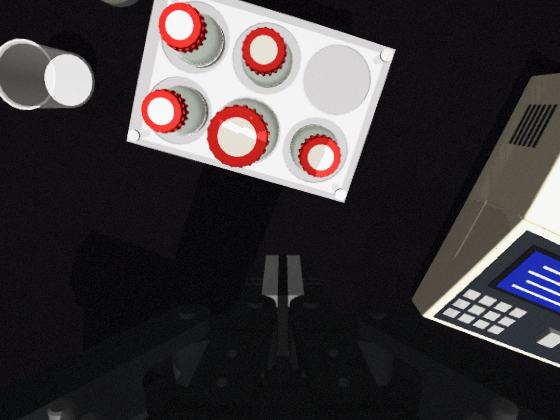

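The wrist view shows the big cap centred at (238,135), which puts it at about (503,215). That agrees with the top view within 3 mm.

Request:
send_rows(
  targets=[0,0,0,0.36,-0.32,0,-1,0,0,0,0.36,-0.32,0,-1,0,0,0,0,0,0.5,-1,0,0,0,0,0,0.8,-1,0,0,0,0,0,0.5,-1],
)

```text
time_s: 3.28
eef_pos: [502.5, 214.9, 235.5]
ee_rot: [0.0, 0.976, 0.22, -0.001]
force: [0.7, -0.3, 0.2]
grip_width: 0.002
grip_force: 0.0
```

Request:
send_rows(
  targets=[0,0,0,0,0,0.4,-1,0,0,0,0,0,0.3,-1,0,0,0,0,0,0.23,-1,0,0,0,0,0,0,-1,0,0,0,0,0,0,-1],
)

```text
time_s: 3.9
eef_pos: [503.6, 215.9, 182.3]
ee_rot: [0.0, 0.976, 0.22, 0.001]
force: [0.4, 0.0, -0.3]
grip_width: 0.002
grip_force: 0.0
```

Request:
send_rows(
  targets=[0,0,0,0,0,0,-1,0,0,0,0,0,0,-1,0,0,0,0,0,0,-1,0,0,0,0,0,0,-1,0,0,0,0,0,0,-1],
)

```text
time_s: 4.53
eef_pos: [503.2, 216.0, 181.5]
ee_rot: [0.0, 0.975, 0.22, 0.0]
force: [-0.3, 0.4, 0.1]
grip_width: 0.002
grip_force: 0.0
```

Request:
send_rows(
  targets=[0,0,0,0,0,0,-1,0,0,0,0,0,0,-1,0,0,0,0,0,0,-1,0,0,0,0,0,0,-1,0,0,0,0,0,0,-1],
)

```text
time_s: 5.15
eef_pos: [503.2, 216.0, 181.5]
ee_rot: [0.0, 0.975, 0.22, 0.0]
force: [-0.1, 0.4, -0.3]
grip_width: 0.003
grip_force: 0.0
```

Request:
send_rows(
  targets=[0,0,0,0,0,0,-1,0,0,0,0,0,0,-1,0,0,0,0,0,0,-1,0,0,0,0,0,0,-1,0,0,0,0,0,0,-1],
)

```text
time_s: 5.78
eef_pos: [503.2, 216.0, 181.5]
ee_rot: [-0.0, 0.975, 0.22, -0.0]
force: [-0.6, 0.9, 0.5]
grip_width: -0.001
grip_force: 0.0
```

Request:
send_rows(
  targets=[0,0,0,0,0,0,-1,0,0,0,0,0,0,-1,0,0,0,0,0,0,-1,0,0,0,0,0,-0.4,-1,0,0,0,0,0,-0.6,-1],
)

```text
time_s: 6.4
eef_pos: [502.8, 215.9, 241.5]
ee_rot: [-0.0, 0.975, 0.22, -0.001]
force: [0.5, 0.1, 0.1]
grip_width: -0.001
grip_force: 0.0
```

Request:
send_rows(
  targets=[0,0,0,0,0,-0.9,-1,0,0,0,0,0,-0.6,-1,0,0,0,-0.15,0.4,0,-1,0,0,0,-0.33,0.8,0,-1,0,0,0,-0.33,0.8,0,-1],
)

```text
time_s: 7.02
eef_pos: [510.7, 85.5, 331.5]
ee_rot: [0.0, 0.975, 0.22, 0.0]
force: [0.8, 0.2, -0.0]
grip_width: 0.004
grip_force: 0.0
```

Request:
send_rows(
  targets=[0,0,0,-0.33,0.8,0,-1,0,0,0,-0.33,0.8,0,-1,0,0,0,-0.33,0.8,0,-1,0,0,0,-0.33,0.8,0,-1,0,0,0,-0.33,0.8,0,-1],
)

```text
time_s: 7.65
eef_pos: [524.3, -174.2, 331.6]
ee_rot: [0.0, 0.975, 0.22, 0.0]
force: [0.5, 0.2, 0.8]
grip_width: 0.001
grip_force: 0.0
```

Request:
send_rows(
  targets=[0,0,0,-0.33,0.8,0,-1,0,0,0,-0.2,0.6,0,-1,0,0,0,0,0,0,-1,0,0,0,0,0,0,-1,0,0,0,0,0,0,-1],
)

```text
time_s: 8.28
eef_pos: [532.0, -261.0, 331.9]
ee_rot: [0.0, 0.975, 0.221, 0.0]
force: [-0.1, 0.2, 0.1]
grip_width: -0.003
grip_force: 0.0
```

Run:
```python
from rig import monitor, eyes
from h import *;import pickle
c=eyes.capture("wrist");pickle.dump(c,open("w2.pkl","wb"));s=monitor.sense();print(s["eef_pos"].round(1),s["joints"].round(2))
cv2.imwrite("pics/w2.png",c["img"][:,:,::-1])
print(proj(c,[[604.9,-246.3,242],[434.2,-300,80],[432.6,-243,80]]).round(1))
```

```text
[ 531.9 -261.1  331.9] [-0.65  0.43  1.08  0.    1.63  0.47]
[[312.  100. ]
 [275.8 266.6]
 [228.9 247.4]]
```

View pics/w2.png

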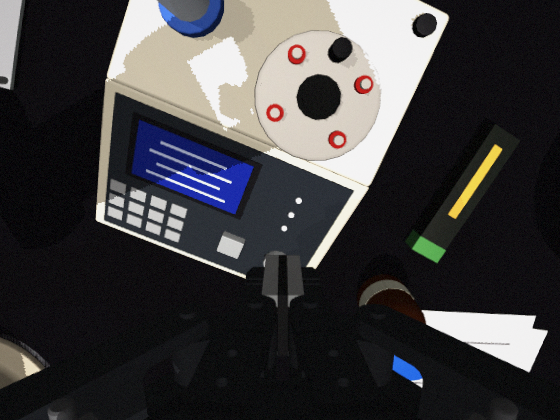

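The wrist view shows the stopper at (319,97), the electrode at (340,49) and the stop key at (231,245). The start key is hidden behind the fingers.

Run:
```python
from h import *;import pickle
c=pickle.load(open("w2.pkl","rb"));t=pickle.load(open("c0.pkl","rb"))["top"]
print("port",plane(c,(319,97),242).round(1),plane(t,(373,174),242).round(1))
def tri(a,b):
    (o,d),(p,e)=a,b;A=np.stack([d,-e],1);s=np.linalg.lstsq(A,p-o,rcond=None)[0];return (o+d*s[0]).round(1),(p+e*s[1]).round(1)
print("port tri",tri(ray(c,(319,97)),ray(t,(373,173.9))))
print("stop tri",tri(ray(c,(231,242.5)),ray(t,(358.9,238.5))))
f=plane(t,(349,253.5),55)
for z in(75,80,85,90):print(z,plane(t,(377.4,238.5),z).round(1),plane(t,(358.9,238.5),z).round(1),plane(c,(231,242.5),z).round(1))
# expected key height from front edge
for px in(377.4,358.9):
    for z in(80,85,90):
        X=plane(t,(px,238.5),z);print(z,"pred",55+(X[0]-4-f[0])*75/168+9.1)
```

```text
port [ 608.3 -249.3  242. ] [ 604.9 -246.3  242. ]
port tri (array([ 610. , -251. ,  217.7]), array([ 608.8, -251.6,  217.7]))
stop tri (array([ 434.7, -243.1,   69.1]), array([ 434. , -244.8,   69.4]))
75 [ 435.6 -299.4   75. ] [ 434.1 -243.8   75. ] [ 437.  -242.9   75. ]
80 [ 435.6 -298.2   80. ] [ 434.1 -242.8   80. ] [ 439.  -242.8   80. ]
85 [ 435.7 -297.1   85. ] [ 434.2 -241.9   85. ] [ 440.9 -242.7   85. ]
90 [ 435.7 -295.9   90. ] [ 434.2 -240.9   90. ] [ 442.9 -242.5   90. ]
80 pred 83.79376936125836
85 pred 83.81863239334527
90 pred 83.84349542543217
80 pred 83.12576321681699
85 pred 83.15338446163116
90 pred 83.18100570644532
```

Request:
send_rows(
  targets=[0,0,0,0.4,0.1,0,-1,0,0,0,0.5,0.14,0,-1,0,0,0,0.32,0.1,0,-1,0,0,0,0,0,0.4,-1,0,0,0,0,0,0.3,-1],
)

```text
time_s: 8.95
eef_pos: [606.9, -248.0, 288.6]
ee_rot: [-0.0, 0.975, 0.221, -0.0]
force: [-0.3, 0.0, 0.7]
grip_width: 0.004
grip_force: 0.0
```

Request:
send_rows(
  targets=[0,0,0,0,0,0.2,-1,0,0,0,0,0,0.15,-1,0,0,0,0,0,0,-1,0,0,0,0,0,0,-1,0,0,0,0,0,0,-1],
)

```text
time_s: 9.57
eef_pos: [606.8, -249.1, 269.1]
ee_rot: [0.0, 0.975, 0.22, 0.0]
force: [0.3, -0.6, -0.2]
grip_width: 0.001
grip_force: 0.0
```

Request:
send_rows(
  targets=[0,0,0,0,0,0,-1,0,0,0,0,0,0,-1,0,0,0,0,0,0,-1,0,0,0,0,0,0,-1,0,0,0,0,0,0,-1],
)

```text
time_s: 10.2
eef_pos: [606.7, -249.0, 268.5]
ee_rot: [0.0, 0.975, 0.22, -0.0]
force: [-0.1, 0.8, 0.8]
grip_width: -0.002
grip_force: 0.0
```

Request:
send_rows(
  targets=[0,0,0,0,0,0,-1,0,0,0,0,0,0,-1,0,0,0,0,0,0,-1,0,0,0,0,0,0,-1,0,0,0,0,0,0,-1],
)

```text
time_s: 10.82
eef_pos: [606.7, -249.0, 268.5]
ee_rot: [0.0, 0.975, 0.22, 0.0]
force: [-0.4, 0.1, -0.5]
grip_width: -0.001
grip_force: 0.0
```

Request:
send_rows(
  targets=[0,0,0,0,0,0,-1,0,0,0,0,0,0,-1,0,0,0,0,0,0,-1,0,0,0,0,0,0,-1,0,0,0,0,0,0,-1],
)

```text
time_s: 11.45
eef_pos: [606.7, -249.1, 268.5]
ee_rot: [-0.0, 0.975, 0.22, -0.0]
force: [-0.0, -0.3, -0.4]
grip_width: -0.001
grip_force: 0.0
```

Request:
send_rows(
  targets=[0,0,0,0,0,0,-1,0,0,0,0,0,0,-1,0,0,0,0,0,0,-1,0,0,0,0,0,0,-1,0,0,0,0,0,0,-1],
)

```text
time_s: 12.08
eef_pos: [606.7, -249.0, 268.5]
ee_rot: [0.0, 0.975, 0.22, -0.0]
force: [-0.7, 0.4, 0.3]
grip_width: -0.002
grip_force: 0.0
```

Request:
send_rows(
  targets=[0,0,0,0,0,-0.3,-1,0,0,8.5,0,0,-0.4,-1,0,0,8.5,0,0,0,-1,0,0,8.4,0,0,0,-1,0,0,0,0,0,0,-1],
)

```text
time_s: 12.7
eef_pos: [606.7, -249.0, 310.5]
ee_rot: [-0.0, 1.0, 0.001, -0.0]
force: [-0.1, 0.4, -0.5]
grip_width: -0.0
grip_force: 0.0
```

Request:
send_rows(
  targets=[0,0,0,-0.5,0.1,0,-1,0,0,0,-0.8,0.2,0,-1,0,0,0,-0.8,0.2,0,-1,0,0,0,-0.8,0.2,0,-1,0,0,0,-0.8,0.12,0,-1],
)

```text
time_s: 13.32
eef_pos: [383.1, -298.6, 310.5]
ee_rot: [0.0, 1.0, 0.002, 0.0]
force: [0.7, -0.1, 0.7]
grip_width: -0.002
grip_force: 0.0
```

Request:
send_rows(
  targets=[0,0,0,-0.3,0,0.4,-1,0,0,0,0,0,0.7,-1,0,0,0,0,0,0.6,-1,0,0,0,0,0,0,-1,0,0,0,0,0,0,-1],
)

```text
time_s: 13.95
eef_pos: [367.2, -298.9, 210.1]
ee_rot: [0.001, 1.0, 0.001, 0.001]
force: [-0.0, 0.4, -0.5]
grip_width: -0.003
grip_force: 0.0
```

Run:
```python
from rig import monitor, eyes
from h import *;import pickle
c=eyes.capture("wrist");pickle.dump(c,open("w3.pkl","wb"));s=monitor.sense();print(s["eef_pos"].round(1),s["ee_rot"].round(3))
cv2.imwrite("pics/w3.png",c["img"][:,:,::-1])
print(proj(c,[[437,-298,83],[436,-243,83]]).round(1))
```

```text
[ 367.2 -299.   210.2] [0.001 1.    0.001 0.001]
[[280.4 105.3]
 [201.2 107. ]]
```

View pics/w3.png

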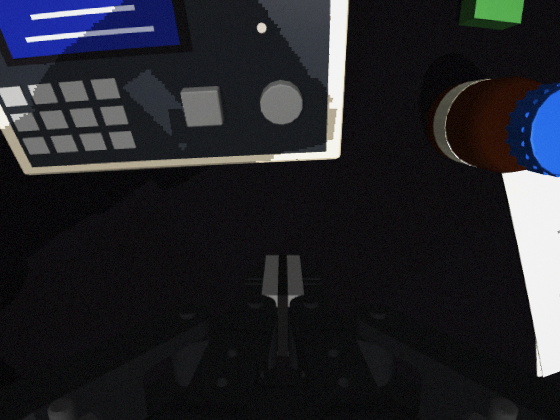

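The wrist view shows the start key centred at (281,102) and the stop key at (202,106). The start key is therefore near (438.5,-298.5,83), so I'll tilt to the panel normal and approach along it.

Request:
send_rows(
  targets=[0,8,0,0,0,0,-1,0,8,0,0,0,0,-1,0,8,0,0,0,0,-1,0,0,0,0.22,0,0.4,-1,0,0,0,0,0,0.6,-1],
)

```text
time_s: 14.62
eef_pos: [404.3, -299.9, 161.0]
ee_rot: [0.003, 0.978, 0.001, 0.209]
force: [0.1, -0.6, -0.5]
grip_width: -0.005
grip_force: 0.0
```

Request:
send_rows(
  targets=[0,0,0,0,0,0.6,-1,0,0,0,0,0,0.3,-1,0,0,0,0,0,0.1,-1,0,0,0,0,0,0,-1,0,0,0,0,0,0,-1],
)

```text
time_s: 15.25
eef_pos: [427.7, -298.8, 105.3]
ee_rot: [0.001, 0.978, 0.0, 0.208]
force: [-1.1, -0.6, -0.2]
grip_width: 0.0
grip_force: 0.0
```

Run:
```python
from rig import monitor, eyes
from h import *
c=eyes.capture("wrist");s=monitor.sense();print(s["eef_pos"].round(1),s["ee_rot"].round(3),s["force"].round(1))
cv2.imwrite("pics/w4.png",c["img"][:,:,::-1])
n=np.array([-.407,0,.914]);p=s["eef_pos"]
print("height over key",(p-[438.5,-298.5,83.5])@n,"up-panel",(p-[438.5,-298.5,83.5])@[.914,0,.407])
```

```text
[ 427.7 -298.8  105.2] [0.001 0.978 0.    0.208] [-0.9 -0.1  0.5]
height over key 24.255596557935316 up-panel -1.0531825308296465
```

View pics/w4.png

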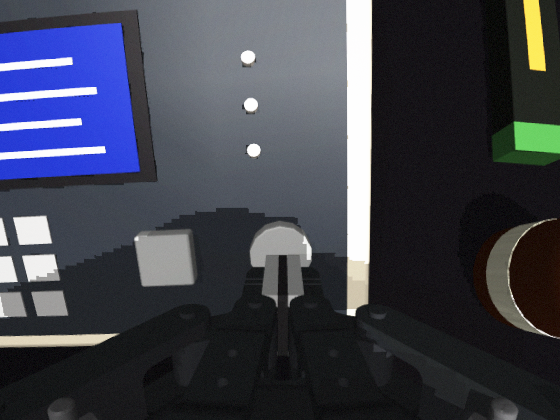

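The fingertips at (283,255) line up with the round key at about (280,252), and the stop key at (165,258) is well clear. I'll press along the normal.

Request:
send_rows(
  targets=[0,0,0,0,0,0.2,-1,0,0,0,0,0,0.1,-1,0,0,0,0,0,0.05,-1,0,0,0,0,0,0,-1,0,0,0,0,0,0,-1],
)

```text
time_s: 15.92
eef_pos: [436.1, -298.3, 85.2]
ee_rot: [-0.0, 0.978, 0.0, 0.208]
force: [-0.5, 0.5, 0.4]
grip_width: -0.002
grip_force: 0.6
```

Request:
send_rows(
  targets=[0,0,0,0,0,0.04,-1,0,0,0,0,0,0,-1,0,0,0,0,0,0,-1],
)

```text
time_s: 16.3
eef_pos: [437.2, -298.4, 83.0]
ee_rot: [0.0, 0.978, 0.0, 0.208]
force: [-0.8, 0.9, 2.3]
grip_width: -0.0
grip_force: 1.4
```

Request:
send_rows(
  targets=[0,0,0,0,0,0.03,-1,0,0,0,0,0,0,-1,0,0,0,0,0,0,-1],
)

```text
time_s: 16.68
eef_pos: [437.9, -298.4, 81.5]
ee_rot: [0.0, 0.978, 0.0, 0.208]
force: [-4.0, 2.1, 7.1]
grip_width: 0.003
grip_force: 3.9
```

Request:
send_rows(
  targets=[0,0,0,0,0,0.02,-1,0,0,0,0,0,0,-1,0,0,0,0,0,0,-1],
)

```text
time_s: 17.05
eef_pos: [438.1, -298.4, 81.2]
ee_rot: [0.0, 0.978, 0.001, 0.208]
force: [-13.8, 5.3, 21.3]
grip_width: -0.004
grip_force: 12.4
```

Run:
```python
from rig import monitor, eyes
from h import *
c=eyes.capture("wrist");s=monitor.sense();print(s["eef_pos"].round(1),s["force"].round(1))
cv2.imwrite("pics/w5.png",cv2.resize(c["img"][190:330,120:360,::-1],None,fx=3,fy=3))
```

```text
[ 438.1 -298.4   81.2] [-15.5   5.   20.5]
```

View pics/w5.png

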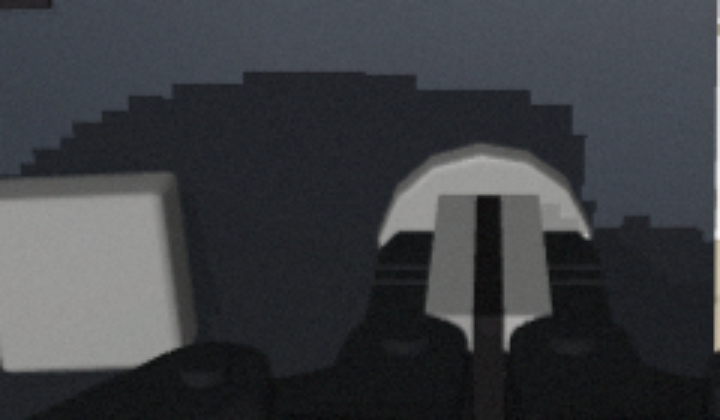

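The force jumped to 26 N over about 0.3 mm, and the crop shows the start key sunk (rim narrower than the stop key's). It is at its stop, so I'll back off.

Request:
send_rows(
  targets=[0,0,0,0,0,-0.1,-1,0,0,0,0,0,-0.3,-1,0,0,0,0,0,-0.6,-1,0,0,0,0,0,-0.6,-1,0,0,0,0,0,0,-1],
)

```text
time_s: 17.73
eef_pos: [399.3, -299.4, 169.7]
ee_rot: [0.002, 0.978, 0.0, 0.209]
force: [-0.5, 0.1, -0.5]
grip_width: 0.003
grip_force: 0.0
```

Request:
send_rows(
  targets=[0,0,0,0,0,0,-1,0,0,0,0,0,0,-1,0,0,0,0,0,0,-1],
)

```text
time_s: 18.1
eef_pos: [399.3, -298.1, 167.1]
ee_rot: [-0.001, 0.978, 0.0, 0.208]
force: [0.6, 0.4, -0.2]
grip_width: 0.001
grip_force: 0.0
```

Run:
```python
from rig import monitor, eyes
from h import *
import pickle
c=eyes.capture("wrist");s=monitor.sense();print(s["eef_pos"].round(1),s["force"].round(1))
t=eyes.capture("top");t0=pickle.load(open("c0.pkl","rb"))["top"]
i=t["img"].astype(int);m=(i[...,0]>120)&(i[...,1]<90)&(i[...,2]<90);print(blobs(m,12))
cv2.imwrite("pics/w6.png",np.hstack([cv2.resize(c["img"],(400,300)),cv2.resize(t["img"],(400,300))])[:,:,::-1])
```

```text
[ 399.3 -298.1  167.3] [ 0.2  0.8 -0.5]
[([423, 79, 15, 22, 54], [432.4, 90.0]), ([194, 178, 15, 14, 76], [201.7, 185.2]), ([168, 182, 14, 14, 79], [175.5, 188.4]), ([225, 201, 14, 14, 74], [232.0, 207.8]), ([192, 202, 20, 19, 142], [202.3, 210.7]), ([171, 208, 15, 14, 79], [178.4, 214.6])]
```

View pics/w6.png

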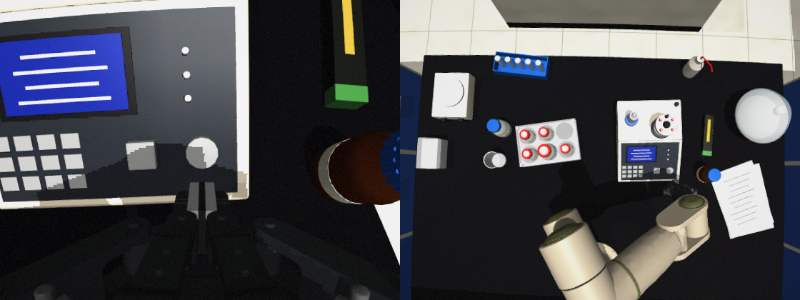

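The keys are up, the arm is clear with no contact force, and the bottle caps are where they were at the start.

```bash
python3 -c "
from rig import job
print(job.finish_job())"
```

```text
the job is handed in; nothing more can be done
None
```

I held the fingertips about 25 mm above the waste cap and then the port stopper for over 2 s each, pressed the start key to its stop and let it come up. I touched nothing but the start key and handed the job in at about 18 s; no verdict came back.

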